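# Check a medicine bottle at the reader and take off its safety cap

### The arm

A 7-joint arm with a two-finger parallel gripper is mounted at the origin on a cart in front of the work surface, level with it; the furniture and walls round the work are solid. World frame = base frame: x ahead of the robot, y to its left, z up, the work surface at z = 0. Lengths are in m, angles in rad, forces in N, time in s.
With the tool pointing down it reaches from about 0.4 to 0.85 m from the base axis. Payload 10.4 kg.
Tool frame: the origin (TCP) lies on the front face of the gripper's body, between the roots of the fingers; the fingertips stand 73 mm ahead of it and the grasp point (between the pads) lies 54 mm ahead of it; z points along the fingers, y is the line along which they close (so a half turn about z gives the same grasp; the last joint's range is limited). The gripper opens to 85 mm and grips with 20 to 120 N. Pads are 22 mm wide; open, the fingers measure 114 mm over their backs; the gripper's body (76 mm by 85 mm) begins 54 mm behind the grasp point. The pads swing forward as they close: fully open they stand 13 mm farther back than shut.
Start: joints at [-1.273, 0.332, -0.065, 1.46, 0.022, 1.35, -0.088], TCP at [0.197, 0.593, 0.304] pointing down, gripper open.
Joint ranges: [-2.6, 2.6], [-0.5, 2.12], [-1.47, 1.34], [0.16, 2.42], [-1.27, 4.41], [0.06, 2.06], [-2.6, 2.6]. Speed limits (rad/s): [2.22, 2.22, 2.79, 2.79, 3.14, 3.14, 3.14].

### API

Orientations are given as a unit quaternion [x, y, z, w].
In Python, from workcell import manip gives the robot as it stands.
- The arm moves only by the shell command python3 -m jog 'ROWS' [FORCE]. ROWS is JSON, a list of rows, each an object with "grip": the gripper command: -1 is fully open, 1 is shut, values between are in proportion; "slide": the shift along the tool's x, y, z in cm, a list of three; "yaw": the turn about the tool's z in rad. A call has 1 to 8 rows; each row shifts and turns the commanded pose from where the row before left it, along the tool's axes as they then stand; what a row does not reach is not made up. A row lasts 1/10 s, in which the tool goes at most 50 mm and 8.59 degrees, less where a joint would pass 70% of its speed; a pose out of reach is approached as far as the arm can. A call with a gripper value outside its range is refused whole. The fingers move at their own pace and stop on an object; FORCE is the grip in N (left out, the last holds). Time passes only in rows, so rows that do not move let the fingers close. It gives the time, the measured TCP pose, the force, the opening and the grip force at its end, in the units of the state.
- manip.get_obs(): the state, without advancing time (a new reading comes with each control period).
- manip.camera(name): name is "side" or "top" or "wrist"; returns the picture (420x560x3 uint8, blue, green, red); there is no depth.
- manip.calibration(name): a dict with "vfov" (degrees; the focal length in pixels is half the picture's height over the tangent of half this angle, whatever the lens; pixels are square), "cx", "cy" (the principal point, pixels), "camera_from_world" (4x4, takes a point from world to camera coordinates). Camera axes: x right, y down, z forward; pixel columns grow to the right and rows downward; lengths in m; the calibration is good to about 2 mm. A picture is of the moment at which its call begins: read the wrist's pose just before it. calibration takes no time and is no camera call; for the wrist camera it gives the pose at the moment of the call.
- manip.hand_in(): hands the job in; it is judged then, once.
Trained networks look in the newest picture that a camera, given by its name, has taken for a name from the list of things; names that differ only in an ending like _2 or _b are one class to them, and where a whole thing is asked for, a point or a joint stands for the part that bears it (a point fixed in the world has none). Each returns a list of dicts, best first, with "conf" (0 to 1); they miss things now and then, are a little off and sometimes report something else, mostly with a low value. They report only what shows in the picture. A call takes as long as a camera call. They do not tell look-alikes from the thing itself.
- manip.masks_of(thing, camera): "region" (420x560 bool, what is visible of it) and "centre" ([column, row] in pixels, amid what is visible of it).
The state is a dict: "clock": time; "joint_pos": joint angles; "joint_velocities": joint speeds; "tau": joint torques, N m; "position": TCP position; "ee_rot": TCP orientation; "ft_force": force on the tool from outside, world axes, zero at the start; "torque": the same for the moment, N m; "grip_width": opening from 0.0 (shut) to 1.0 (fully open); "grasp_force": force on a finger pad.
Only numpy, scipy, OpenCV 4.12 (cv2) and the standard library are available. Lean on these libraries where they do the work, as an engineer would, in place of code of your own. Each camera call takes 0.05 s, during which the arm holds its last target. There are 200 camera calls.

### The job

The medicine bottle stands in the round cup of the label reader. With its safety cap still locked on, turn the bottle in the cup until its label squarely faces the reader's window and let it rest there for a moment; then push the cap down, twist it anticlockwise while it is pushed down until it is free, and lift it straight up. Finish while holding the cap still in the gripper, level and about five centimetres above the open mouth, with the bottle still seated in the cup, its label still facing the window, and none of the things around it knocked.

Things in the scene. Friction and masses are not known exactly. Their poses are not given: they have to be found in the camera images.
- reader: White label reader, fixed to the worktop. Origin on the worktop under the centre of its round cup (ring of inner radius 35, outer 40 mm, rim 18 mm and floor 8 mm above the worktop). Its own +x points from the cup's centre to the upright scanner block (64 mm wide, from x = 56 to 90 mm, top 76 mm above the worktop); z is up.
- window (a point): Centre of the dark scanner window on the block's face towards the cup: 55 mm along the reader's +x from the cup's centre, 46 mm above the worktop.
- bottle: Loose amber bottle standing in the cup with 2 mm play all round, 0.24 to 0.42 kg, 66 mm across, 62 mm tall to its shoulder. Origin at the centre of its underside, z up; +x points out through the label's middle, so the label faces the window when the bottle's yaw equals the reader's. Only friction holds it from turning; pressed, it grips the cup better than the cap grips it.
- label (a point): Middle of the paper label with dark bars, on the bottle's side 33 mm from its axis, 35 mm above its underside; 42 mm tall, spans 76 degrees. A small moulded rib on the shoulder stands above it. At the start the bottle must turn 0.6 to 2.2 rad clockwise seen from above; the cap, gripped and not pressed, takes the bottle with it after up to 7 degrees of play.
- mouth (a point): Centre of the bottle's open mouth, 96 mm above its underside (104 mm above the worktop when seated); z up along the bottle. The neck is 29 mm across.
- cap: White ribbed round push-and-turn cap, loose, 47 mm across, 29 mm tall, 40 g. Origin at the centre of its underside, z up, x along the bottle's x when locked (to 7 degrees). Locked, its underside is 83.5 mm above the bottle's underside. Two inner hooks catch two lugs on the neck. Pushed down and kept down, it turns anticlockwise (seen from above); it is free to lift between 50 and 130 degrees.
- cap_top (a point): Centre of the cap's flat top, 120.5 mm above the worktop at the start. Grip the cap across its sides from above, fingertips 20 to 26 mm below this point; at least 10 mm is free below the skirt, and nothing within 12 cm is higher than the scanner block.
- liner (a joint): Sprung liner inside the cap (m): 0 with the cap locked and not pressed, grows by as much as the cap is pushed down, to a hard stop at 0.007. It pushes the cap up with 4.5 N at 0 plus 0.9 N per mm. The cap is unlocked for turning from 0.0045 on. About -0.003 when the cap is off.
- salt_mill: Bystander, loose, to be left alone: pale wooden salt mill, waisted, 54 mm across, 138 mm tall. Origin at the centre of its underside.
- spice_jar_b: Bystander, loose, to be left alone: glass spice jar with a round lid, 46 mm across, 106 mm tall. Origin at the centre of its underside.
- the_jam_jar: Bystander, loose, to be left alone: glass jam jar with a screw lid, 65 mm across, 86 mm tall. Origin at the centre of its underside.
- sugar_pot_near: Bystander, loose, to be left alone: printed sugar pot with two side handles, 93 x 122 x 98 mm. Origin at the centre of its underside.
- teaspoon: Bystander, loose, to be left alone: steel teaspoon lying flat, 134 mm long. Origin at the centre of its underside.
There are look-alikes about, which are no part of the job. Leave any red look-alike of the cap alone.

How it is judged:
By the outcome, as a careful person would: the job done as asked, in the order asked, and still so for the second after the job is handed in, while the arm keeps its last pose, push and grip.
It also fails if it takes over 42 s, if anything falls off the work surface, if the arm or the gripper's body presses on something with over 40 N, if the wrist force passes 120 N, or if a joint passes its speed limit or range.

## Working session

There is one attempt and no reset: what is moved stays moved. The work goes in short steps, Python scripts to look and compute and a shell command to move; the robot and the scene stay as the last step left them, time stands still between calls to the robot, and variables do not carry over. Pictures are saved under pics/ and viewed, at most 10 in all, crops included, and the job is handed in when it is done.

```bash
mkdir -p pics
cat > h.py <<'E'
from workcell import manip
import numpy as np, cv2
from scipy.spatial.transform import Rotation as R
def cal(n):
    c=manip.calibration(n); f=210/np.tan(np.radians(c['vfov'])/2)
    return f,c['cx'],c['cy'],np.array(c['camera_from_world'])
def proj(c,p):
    f,cx,cy,T=c; q=T[:3,:3]@np.array(p)+T[:3,3]; return np.array([cx+f*q[0]/q[2],cy+f*q[1]/q[2]])
def atz(c,px,z):
    f,cx,cy,T=c; d=T[:3,:3].T@np.array([(px[0]-cx)/f,(px[1]-cy)/f,1]); o=-T[:3,:3].T@T[:3,3]
    return o+d*(z-o[2])/d[2]
E
python3 - <<'E'
from h import *
o=manip.get_obs(); print(o['position'],o['ee_rot'],o['grip_width'],R.from_quat(o['ee_rot']).as_matrix())
ims=[]
for n in ['top','side','wrist']:
    c=cal(n); im=manip.camera(n); cv2.imwrite(f'pics/{n}0.png',im)
    print(n,c[0],-c[3][:3,:3].T@c[3][:3,3])
    for t,z in [('cap',.1205),('reader',.03),('bottle',.06),('label',.04)]:
        for m in manip.masks_of(t,n)[:3]:
            print(t,round(m['conf'],2),np.round(m['centre']),m['region'].sum(),atz(c,m['centre'],z).round(3))
E
```

```text
[0.19697018 0.59287149 0.30311143] [ 1.59691351e-01  9.87166741e-01 -6.99469973e-04 -9.16541494e-05] 1.00134234809871 [[-9.48997328e-01  3.15283852e-01 -4.04354465e-04]
 [ 3.15284109e-01  9.48996367e-01 -1.35171424e-03]
 [-4.24427536e-05 -1.41025974e-03 -9.99999005e-01]]
top 451.15216000939813 [0.39119116 0.08061066 1.42754946]
cap 0.72 [346. 233.] 160 [ 0.445 -0.097  0.121]
cap 0.51 [311. 227.] 202 [0.46  0.002 0.121]
reader 0.78 [311. 215.] 647 [ 0.503 -0.001  0.03 ]
bottle 0.7 [224. 189.] 292 [0.575 0.267 0.06 ]
bottle 0.67 [308. 232.] 167 [0.447 0.008 0.06 ]
label 0.57 [308. 231.] 183 [0.453 0.008 0.04 ]
side 396.39871122840316 [ 0.48157586 -0.93414178  0.5234913 ]
cap 0.74 [264. 220.] 254 [ 0.463 -0.043  0.12 ]
cap 0.72 [258. 270.] 274 [ 0.458 -0.276  0.12 ]
reader 0.58 [286. 252.] 827 [ 0.521 -0.042  0.03 ]
bottle 0.87 [266. 242.] 674 [ 0.468 -0.047  0.06 ]
label 0.69 [266. 244.] 632 [ 0.468 -0.021  0.04 ]
wrist 343.68644860313003 [0.13600319 0.61378878 0.37307002]
```

Run:
```python
import cv2,numpy as np
t=cv2.imread('pics/top0.png');s=cv2.imread('pics/side0.png')
a=cv2.resize(t[140:290,210:410],(800,600),interpolation=cv2.INTER_CUBIC)
b=cv2.resize(s[150:300,190:390],(800,600),interpolation=cv2.INTER_CUBIC)
cv2.imwrite('pics/a.png',a);cv2.imwrite('pics/b.png',b)
```

```text
(no output)
```

View pics/a.png

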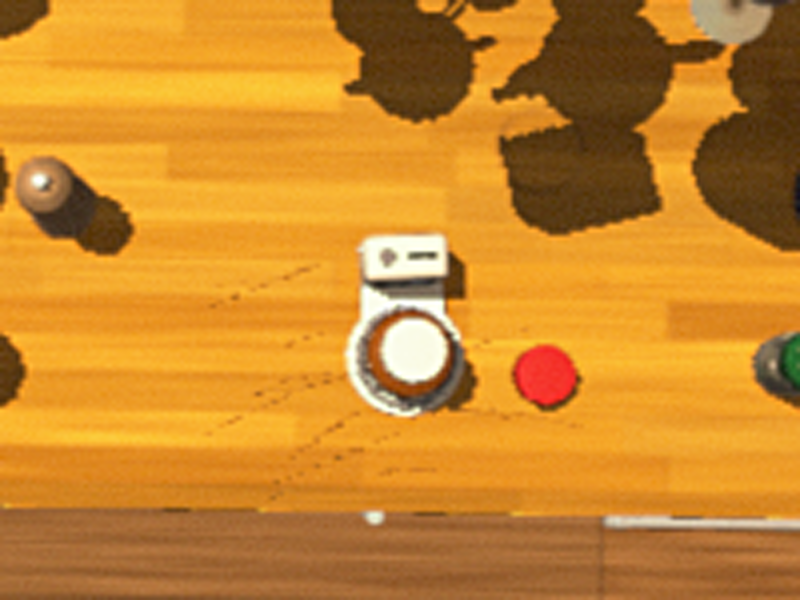

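View pics/b.png

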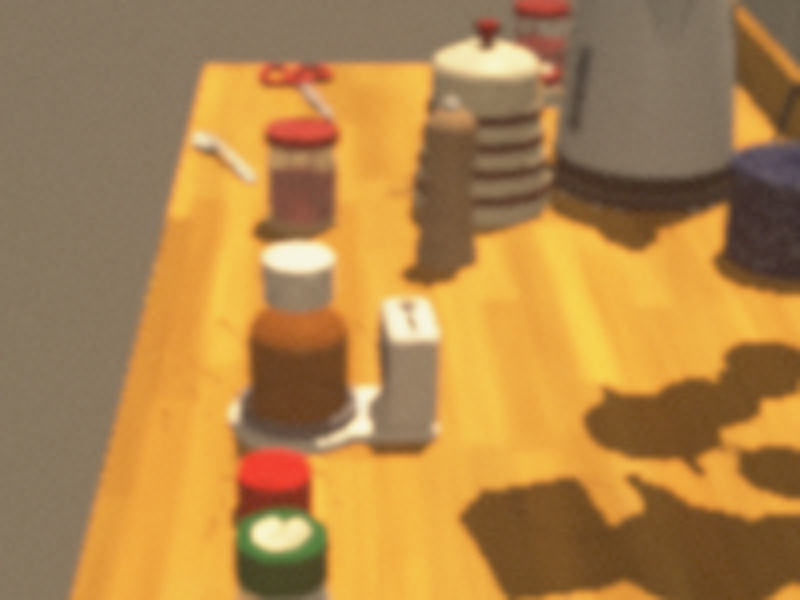

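The white cap is on the amber bottle at top-image px (314,228). The red look-alike is 10 cm to its right, and the scanner block is at (311,204). The label isn't visible from the side camera, so I'll move the wrist camera over it.

```bash
python3 - <<'E'
from h import *
o=manip.get_obs(); print((cal('wrist')[3][:3,:3]@R.from_quat(o['ee_rot']).as_matrix()).T.round(3), o['joint_pos'])
c=cal('top')
print('cap',atz(c,[313.75,227.5],.1205),'block',atz(c,[210+405/4,140+256/4],.076))
p=[atz(c,[210+u/4,140+v/4],.076)[:2] for u,v in[(362,282),(446,277)]]; print(p)
E
python3 -m jog '[{"grip":-1,"slide":[-3.4,-3.35,0],"yaw":0},{"grip":-1,"slide":[-3.4,-3.35,0],"yaw":0},{"grip":-1,"slide":[-3.4,-3.35,0],"yaw":0},{"grip":-1,"slide":[-3.4,-3.35,0],"yaw":0},{"grip":-1,"slide":[-3.4,-3.35,0],"yaw":0},{"grip":-1,"slide":[-3.4,-3.35,0],"yaw":0}]'
```

```text
[[-0.    -0.966 -0.259]
 [ 1.    -0.    -0.001]
 [ 0.001 -0.259  0.966]] [-1.27258854  0.33217427 -0.06470979  1.4601066   0.02157677  1.34991272
 -0.0885254 ]
cap [ 0.45942989 -0.00531153  0.1205    ] block [ 5.32405583e-01 -1.51259790e-04  7.60000000e-02]
[array([0.51233123, 0.03196539]), array([ 0.51696232, -0.03105883])]
clock: 1.35
position: [0.3278, 0.3362, 0.3041]
ee_rot: [0.16, 0.987, 0.0, 0.0]
ft_force: [1.7, 0.9, 0.9]
grip_width: 1.002
grasp_force: 0.0
```

```bash
python3 -m jog '[{"grip":-1,"slide":[-3.8,-3.1,0],"yaw":0},{"grip":-1,"slide":[-3.8,-3.1,0],"yaw":0},{"grip":-1,"slide":[-3.8,-3.1,0],"yaw":0},{"grip":-1,"slide":[-3.8,-3.1,0],"yaw":0},{"grip":-1,"slide":[-3.8,-3.1,0],"yaw":0}]'
python3 -m jog '[{"grip":-1,"slide":[0,0,0],"yaw":0.149},{"grip":-1,"slide":[0,0,0],"yaw":0.149},{"grip":-1,"slide":[0,0,0],"yaw":0.149},{"grip":-1,"slide":[0,0,0],"yaw":0.149},{"grip":-1,"slide":[0,0,0],"yaw":0.149},{"grip":-1,"slide":[0,0,0],"yaw":0.149},{"grip":-1,"slide":[0,0,0],"yaw":0.149},{"grip":-1,"slide":[0,0,0],"yaw":0.149}]'
python3 - <<'E'
from h import *
o=manip.get_obs(); print(o['joint_pos'])
c=cal('wrist'); np.save('c1.npy',np.array([c[0],c[1],c[2],*c[3].ravel()])); im=manip.camera('wrist'); cv2.imwrite('pics/w1.png',im)
for t,z in [('cap',.1205),('reader',.03),('bottle',.06),('label',.043)]:
    for m in manip.masks_of(t,'wrist')[:3]:
        print(t,round(m['conf'],2),np.round(m['centre']),m['region'].sum(),atz(c,m['centre'],z).round(3))
E
```

```text
clock: 1.85
position: [0.4594, 0.1292, 0.3043]
ee_rot: [0.16, 0.987, 0.0, 0.0]
ft_force: [0.6, 1.2, -0.1]
grip_width: 0.999
grasp_force: 0.0
clock: 2.65
position: [0.4587, 0.131, 0.304]
ee_rot: [0.689, 0.725, 0.0, 0.0]
ft_force: [0.1, 0.1, 0.2]
grip_width: 0.997
grasp_force: 0.0
[-0.73342303 -0.01132056  0.35975156  1.8543972   0.00396313  1.29741636
 -0.32292613]
cap 0.86 [279. 341.] 2039 [0.461 0.013 0.12 ]
reader 0.59 [334. 295.] 5430 [0.521 0.009 0.03 ]
bottle 0.89 [281. 298.] 2866 [0.462 0.019 0.06 ]
label 0.74 [282. 298.] 2916 [0.463 0.01  0.043]
```

View pics/w1.png

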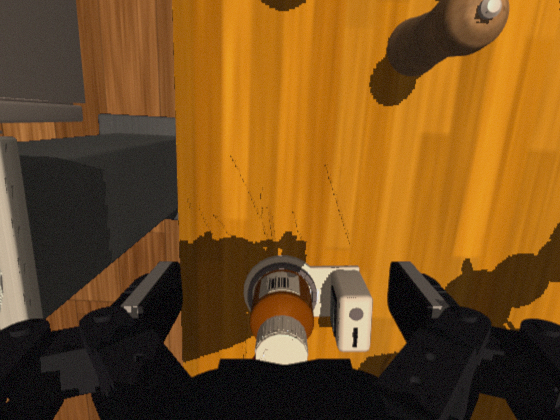

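The label with its dark bars is visible at about (280,288), facing +y. The reader block is at (350,310). I'll zoom in with projected model outlines to measure the angle.

```bash
cat > ov.py <<'E'
from h import *
def ov(im,c,cx,cy,ryaw,lab,out,box,k=6,draw=True):
    x0,y0,x1,y1=box; a=cv2.resize(im[y0:y1,x0:x1],None,fx=k,fy=k,interpolation=cv2.INTER_CUBIC)
    P=lambda p:tuple(int(v) for v in (proj(c,p)-[x0-.5,y0-.5])*k)
    def circ(r,z,col):
        pts=np.array([P((cx+r*np.cos(t),cy+r*np.sin(t),z)) for t in np.linspace(0,2*np.pi,60)]); cv2.polylines(a,[pts],True,col,1)
    circ(.0235,.1205,(255,0,0)); circ(.040,.018,(255,0,255)); circ(.035,.018,(255,0,255))
    r=lambda x,y,z:(cx+x*np.cos(ryaw)-y*np.sin(ryaw),cy+x*np.sin(ryaw)+y*np.cos(ryaw),z)
    cv2.polylines(a,[np.array([P(r(x,y,.076)) for x,y in[(.056,-.032),(.09,-.032),(.09,.032),(.056,.032)]])],True,(0,255,0),1)
    for d in np.radians([-38,0,38]):
        q=[(cx+.033*np.cos(lab+d),cy+.033*np.sin(lab+d),z) for z in(.022,.064)]
        cv2.line(a,P(q[0]),P(q[1]),(0,255,255),1)
    cv2.imwrite(out,a)
E
python3 - <<'E'
from ov import *
v=np.load('c1.npy'); c=(v[0],v[1],v[2],v[3:].reshape(4,4))
ov(cv2.imread('pics/w1.png'),c,.459,-.003,np.radians(3),np.radians(90),'pics/w1o.png',(235,240,380,370),5)
E
```

```text
(no output)
```

View pics/w1o.png

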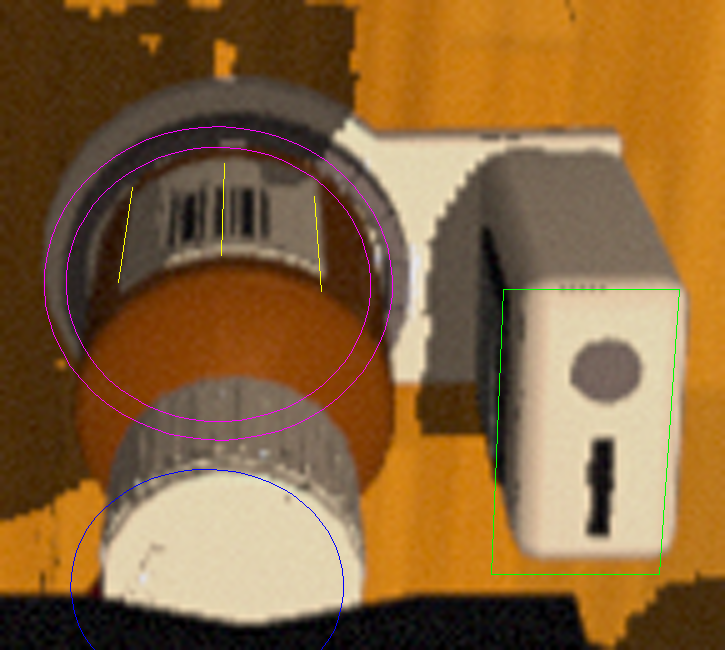

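```bash
python3 -m jog '[{"grip":-1,"slide":[-3,0,0],"yaw":0},{"grip":-1,"slide":[-3,0,0],"yaw":0},{"grip":-1,"slide":[-1.5,0,0],"yaw":0},{"grip":-1,"slide":[0,0,0],"yaw":0}]'
python3 - <<'E'
from ov import *
c=cal('wrist'); np.save('c2.npy',np.array([c[0],c[1],c[2],*c[3].ravel()])); im=manip.camera('wrist'); cv2.imwrite('pics/w2.png',im)
print(c[:3])
ov(im,c,.4595,-.0054,np.radians(4),np.radians(90),'pics/w2o.png',(225,200,385,320),5)
E
```

```text
clock: 3.3
position: [0.4632, 0.0544, 0.3041]
ee_rot: [0.687, 0.727, 0.0, 0.0]
ft_force: [-1.0, 0.2, -0.6]
grip_width: 1.0
grasp_force: 0.0
(np.float64(343.68644860313003), 284.618841846, 209.83345638064466)
```

View pics/w2o.png

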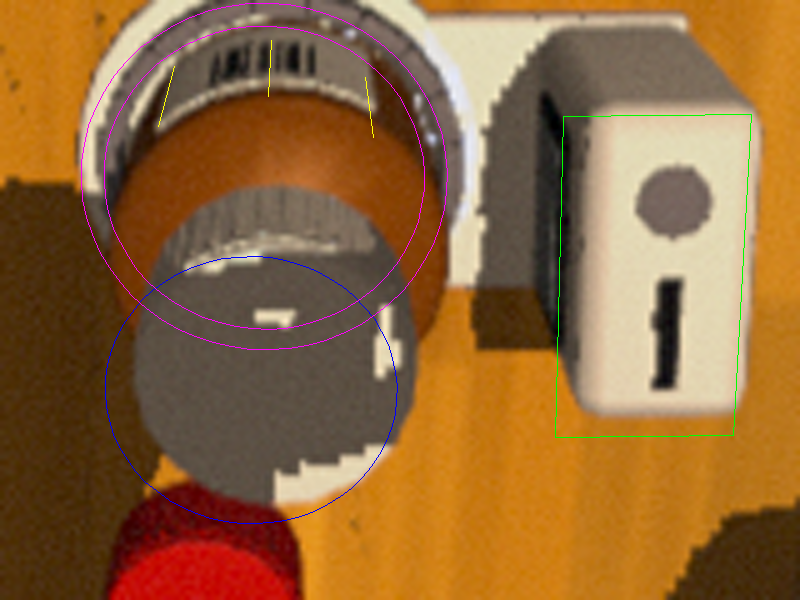

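```bash
python3 -m jog '[{"grip":-1,"slide":[-2.9,-0.2,0],"yaw":0},{"grip":-1,"slide":[-2.9,-0.3,0],"yaw":0},{"grip":-1,"slide":[0,0,3],"yaw":0},{"grip":-1,"slide":[0,0,3],"yaw":0},{"grip":-1,"slide":[0,0,0],"yaw":0}]'
python3 - <<'E'
from ov import *
c=cal('wrist'); im=manip.camera('wrist'); cv2.imwrite('pics/w3.png',im)
ov(im,c,.4615,-.0035,np.radians(4),np.radians(95),'pics/w3o.png',(150,170,440,385),2.75)
for m in manip.masks_of('cap','wrist')[:2]:
    ys,xs=np.where(m['region']); print(m['conf'],m['centre'],xs.min(),xs.max(),ys.min(),ys.max())
E
```

```text
clock: 3.85
position: [0.4598, -0.0007, 0.2409]
ee_rot: [0.685, 0.728, -0.002, -0.002]
ft_force: [-1.0, -0.7, -0.3]
grip_width: 1.003
grasp_force: 0.0
0.87 [268.4, 308.4] 244 293 276 333
0.68 [286.3, 232.4] 252 328 189 271
```

View pics/w3o.png

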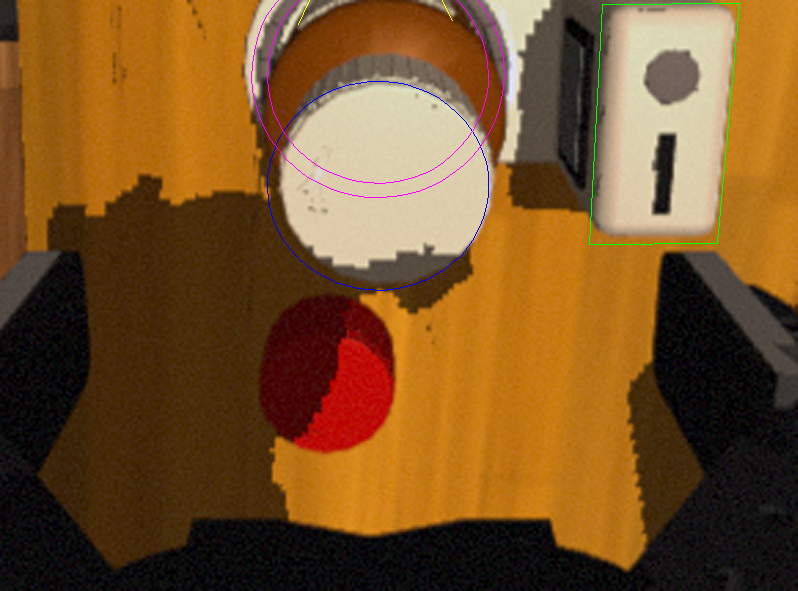

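The cap top is centred at about px (290,235), so the wrist view puts it at roughly (0.463,-0.002). The fingers straddle it clear of the block. I'll correct by a few mm and descend.

```bash
python3 -m jog '[{"grip":-1,"slide":[-0.2,0.3,0],"yaw":0},{"grip":-1,"slide":[0,0,2.5],"yaw":0},{"grip":-1,"slide":[0,0,2.5],"yaw":0},{"grip":-1,"slide":[0,0,2],"yaw":0},{"grip":-1,"slide":[0,0,0],"yaw":0},{"grip":-1,"slide":[0,0,0],"yaw":0}]'
python3 - <<'E'
from ov import *
c=cal('wrist'); im=manip.camera('wrist')
for m in manip.masks_of('cap','wrist')[:2]:
    ys,xs=np.where(m['region']); print(m['conf'],m['centre'],xs.min(),xs.max(),ys.min(),ys.max(), atz(c,[(xs.min()+xs.max()+1)/2,ys.mean()],.1205))
print(manip.get_obs()['joint_pos'])
E
```

```text
clock: 4.55
position: [0.4654, -0.0037, 0.1752]
ee_rot: [0.686, 0.727, 0.0, 0.0]
ft_force: [0.3, -0.5, 0.7]
grip_width: 1.001
grasp_force: 0.0
0.9 [253.2, 346.4] 224 286 319 363 [ 0.45567977 -0.03016179  0.1205    ]
0.8 [278.6, 274.4] 221 334 211 333 [0.46334916 0.00249745 0.1205    ]
[-0.58153207  0.09663793  0.51899619  2.04627051 -0.05719093  1.00955393
  0.0240044 ]
```

```bash
python3 -m jog '[{"grip":-1,"slide":[0.1,-0.2,0.6],"yaw":0},{"grip":0,"slide":[0,0,0],"yaw":0},{"grip":0.5,"slide":[0,0,0],"yaw":0},{"grip":0.5,"slide":[0,0,0],"yaw":0},{"grip":0.5,"slide":[0,0,0],"yaw":0},{"grip":1,"slide":[0,0,0],"yaw":0},{"grip":1,"slide":[0,0,0],"yaw":0},{"grip":1,"slide":[0,0,0],"yaw":0}]' 50
```

```text
clock: 5.45
position: [0.4626, -0.0029, 0.168]
ee_rot: [0.686, 0.727, 0.0, 0.0]
ft_force: [-1.6, 0.0, 5.3]
grip_width: 0.524
grasp_force: 51.2
```

```bash
python3 -m jog '[{"grip":1,"slide":[0,0,-0.05],"yaw":0},{"grip":1,"slide":[0,0,0],"yaw":0.1},{"grip":1,"slide":[0,0,0],"yaw":0.1},{"grip":1,"slide":[0,0,0],"yaw":0.1},{"grip":1,"slide":[0,0,0],"yaw":0.1},{"grip":1,"slide":[0,0,0],"yaw":0.1},{"grip":1,"slide":[0,0,0],"yaw":0.1},{"grip":1,"slide":[0,0,0],"yaw":0.1}]'
python3 -m jog '[{"grip":1,"slide":[0,0,0],"yaw":0.1},{"grip":1,"slide":[0,0,0],"yaw":0.1},{"grip":1,"slide":[0,0,0],"yaw":0.1},{"grip":1,"slide":[0,0,0],"yaw":0.1},{"grip":1,"slide":[0,0,0],"yaw":0.1},{"grip":1,"slide":[0,0,0],"yaw":0.1},{"grip":1,"slide":[0,0,0],"yaw":0.1},{"grip":1,"slide":[0,0,0],"yaw":0.1}]'
python3 - <<'E'
from ov import *
o=manip.get_obs();c=cal('wrist'); im=manip.camera('wrist'); cv2.imwrite('pics/w4.png',im)
print(o['joint_pos'],o['torque'])
a=R.from_quat(o['ee_rot']).as_matrix()[:,0]; print(np.degrees(np.arctan2(a[1],a[0])))
ov(im,c,.4628,-.002,np.radians(4),np.radians(4),'pics/w4o.png',(150,60,410,255),3)
for m in manip.masks_of('label','wrist')[:2]:
    ys,xs=np.where(m['region']); print(m['conf'],m['centre'],xs.min(),xs.max(),ys.min(),ys.max())
E
```

```text
clock: 6.25
position: [0.4627, -0.0029, 0.1684]
ee_rot: [0.895, 0.446, 0.0, 0.0]
ft_force: [-0.1, -0.0, 3.7]
grip_width: 0.52
grasp_force: 51.3
clock: 7.05
position: [0.4627, -0.0029, 0.1684]
ee_rot: [0.998, 0.062, 0.0, 0.0]
ft_force: [-0.0, -0.5, 1.8]
grip_width: 0.524
grasp_force: 51.3
[-0.67836033  0.10477137  0.62099812  2.06250368 -0.07256599  0.99445314
 -1.46635066] [-0.00117592 -0.0088401   0.12659248]
7.15309080457654
0.68 [285.2, 205.1] 223 345 169 251
```

View pics/w4o.png

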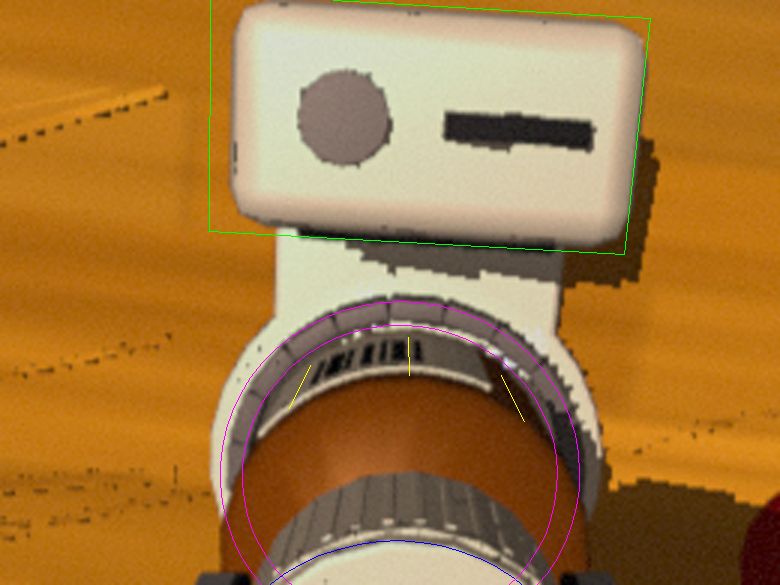

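The label's upper edge runs from (258,435) to (490,388) in the crop, so it's still short of facing the block by about 12°. I'll calculate the exact angle.

```bash
cat > lab.py <<'E'
from ov import *
def lab(c,box,k,l,r,zl=.064):
    g=lambda p,z:atz(c,[p[0]/k+box[0]-.5,p[1]/k+box[1]-.5],z)[:2]
    a,b=g(l,zl),g(r,zl); d=a-b; n=np.array([d[1],-d[0]])/np.linalg.norm(d)
    print('chord',np.linalg.norm(d),'label yaw',np.degrees(np.arctan2(n[1],n[0])),'centre',(a+b)/2-.033*np.cos(np.radians(38))*n)
    return g
E
python3 - <<'E'
from lab import *
c=cal('wrist')
g=lab(c,(150,60),3,(258,435),(490,388))
def yaw(p,q,z):
    d=g(p,z)-g(q,z); print('reader',np.degrees(np.arctan2(-d[0],d[1])))
yaw((265,223),(590,245),.076); yaw((270,5),(600,24),.076); yaw((345,117),(518,131),.076)
E
```

```text
chord 0.04095390204976328 label yaw 18.959304655052087 centre [ 0.46399125 -0.00273134]
reader 3.464847457857484
reader 4.20811309388134
reader 2.852016303941021
```

```bash
python3 -m jog '[{"grip":1,"slide":[0,0,0],"yaw":0.09},{"grip":1,"slide":[0,0,0],"yaw":0.09},{"grip":1,"slide":[0,0,0],"yaw":0.09},{"grip":1,"slide":[0,0,0],"yaw":0},{"grip":1,"slide":[0,0,0],"yaw":0},{"grip":1,"slide":[0,0,0],"yaw":0},{"grip":1,"slide":[0,0,0],"yaw":0},{"grip":1,"slide":[0,0,0],"yaw":0}]'
python3 - <<'E'
from ov import *
o=manip.get_obs();c=cal('wrist'); im=manip.camera('wrist'); cv2.imwrite('pics/w5.png',im)
np.save('c5.npy',np.array([c[0],c[1],c[2],*c[3].ravel()]))
a=R.from_quat(o['ee_rot']).as_matrix()[:,0]; print(np.degrees(np.arctan2(a[1],a[0])),o['position'],o['joint_pos'])
ov(im,c,.4635,-.0025,np.radians(3.7),np.radians(3.7),'pics/w5o.png',(150,60,410,255),3)
E
```

```text
clock: 7.95
position: [0.4626, -0.0029, 0.1684]
ee_rot: [0.998, -0.07, 0.0, -0.0]
ft_force: [1.7, 0.1, 2.4]
grip_width: 0.526
grasp_force: 51.3
-8.027239459507234 [ 0.46260079 -0.00292777  0.16843779] [-0.69626906  0.1054488   0.64036233  2.06324307 -0.07515467  0.99466751
 -1.72849337]
```

View pics/w5o.png

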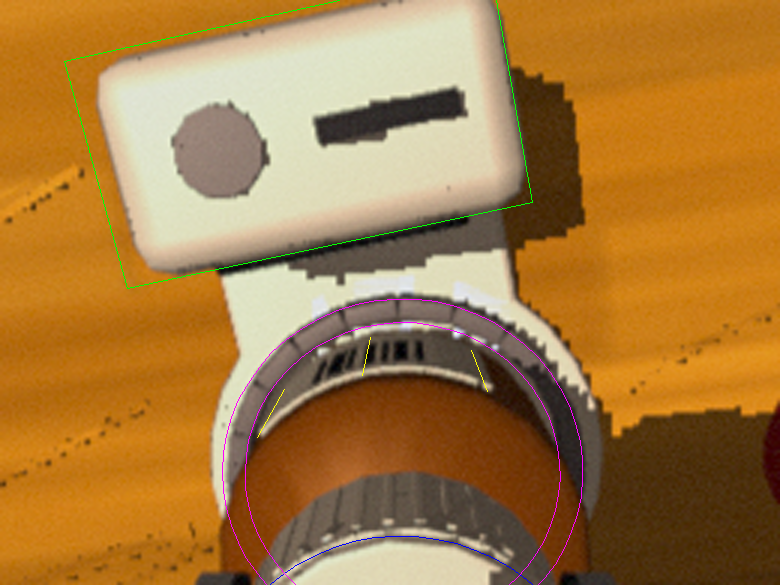

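The projected label at the reader's yaw lies exactly on the real one, so the label is square to the window. After a rest I'll press the cap down.

```bash
python3 -m jog '[{"grip":1,"slide":[0,0,0],"yaw":0},{"grip":1,"slide":[0,0,0],"yaw":0},{"grip":1,"slide":[0,0,0],"yaw":0},{"grip":1,"slide":[0,0,0],"yaw":0},{"grip":1,"slide":[0,0,0],"yaw":0},{"grip":1,"slide":[0,0,0],"yaw":0},{"grip":1,"slide":[0,0,0],"yaw":0},{"grip":1,"slide":[0,0,0],"yaw":0}]' 70
python3 -m jog '[{"grip":1,"slide":[0,0,0.2],"yaw":0},{"grip":1,"slide":[0,0,0.2],"yaw":0},{"grip":1,"slide":[0,0,0.2],"yaw":0},{"grip":1,"slide":[0,0,0],"yaw":0},{"grip":1,"slide":[0,0,0],"yaw":0}]'
```

```text
clock: 8.8
position: [0.4626, -0.0029, 0.1684]
ee_rot: [0.998, -0.071, 0.0, -0.0]
ft_force: [1.1, 0.3, 4.8]
grip_width: 0.522
grasp_force: 70.8
clock: 9.3
position: [0.4626, -0.0029, 0.1627]
ee_rot: [0.998, -0.071, 0.0, -0.0]
ft_force: [-0.3, -0.3, 8.5]
grip_width: 0.518
grasp_force: 71.4
```

```bash
python3 -m jog '[{"grip":1,"slide":[0,0,0.1],"yaw":0},{"grip":1,"slide":[0,0,0.1],"yaw":0},{"grip":1,"slide":[0,0,0],"yaw":0},{"grip":1,"slide":[0,0,0],"yaw":0}]'
```

```text
clock: 9.7
position: [0.4627, -0.003, 0.1613]
ee_rot: [0.998, -0.071, 0.0, -0.0]
ft_force: [-4.5, -0.5, 19.7]
grip_width: 0.519
grasp_force: 72.7
```

```bash
python3 -m jog '[{"grip":1,"slide":[0,0,0],"yaw":-0.09},{"grip":1,"slide":[0,0,0],"yaw":-0.1},{"grip":1,"slide":[0,0,0],"yaw":-0.1},{"grip":1,"slide":[0,0,0],"yaw":-0.1},{"grip":1,"slide":[0,0,0],"yaw":-0.1},{"grip":1,"slide":[0,0,0],"yaw":-0.1},{"grip":1,"slide":[0,0,0],"yaw":-0.1}]'
python3 - <<'E'
from h import *
o=manip.get_obs();print(o['torque'],o['ft_force'])
E
```

```text
clock: 10.4
position: [0.4633, -0.0028, 0.1614]
ee_rot: [0.962, 0.273, 0.001, -0.0]
ft_force: [0.4, 0.3, 14.9]
grip_width: 0.518
grasp_force: 72.0
[ 0.03078115  0.03589814 -0.05600822] [ 0.36590228  0.28796639 14.93168282]
```

```bash
python3 -m jog '[{"grip":1,"slide":[0,0,0],"yaw":-0.1},{"grip":1,"slide":[0,0,0],"yaw":-0.1},{"grip":1,"slide":[0,0,0],"yaw":-0.1},{"grip":1,"slide":[0,0,0],"yaw":-0.1},{"grip":1,"slide":[0,0,0],"yaw":-0.1},{"grip":1,"slide":[0,0,0],"yaw":-0.1},{"grip":1,"slide":[0,0,0],"yaw":-0.1},{"grip":1,"slide":[0,0,0],"yaw":-0.1}]'
python3 - <<'E'
from ov import *
o=manip.get_obs();c=cal('wrist'); im=manip.camera('wrist'); cv2.imwrite('pics/w6.png',im);print(o['torque'])
a=R.from_quat(o['ee_rot']).as_matrix()[:,0]; print(np.degrees(np.arctan2(a[1],a[0])))
ov(im,c,.4635,-.0025,np.radians(3.7),np.radians(3.7),'pics/w6o.png',(200,60,460,255),3)
E
```

```text
clock: 11.2
position: [0.4633, -0.0028, 0.1614]
ee_rot: [0.78, 0.626, 0.001, 0.0]
ft_force: [0.1, 0.3, 13.4]
grip_width: 0.518
grasp_force: 72.0
[ 0.00163971  0.09874038 -0.11941847]
77.50502607673387
```

View pics/w6o.png

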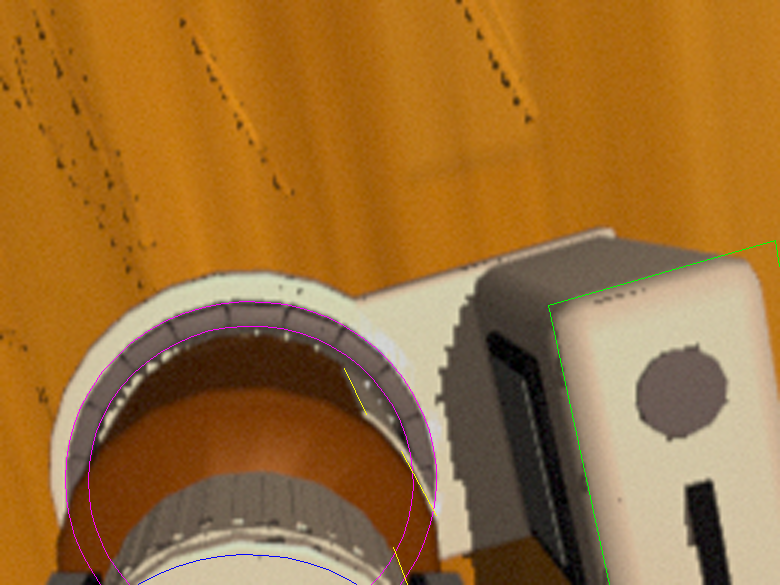

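The label's left edge is still on the predicted line at (355,390), so the bottle held while the cap turned 85°. Next I'll lift.

```bash
python3 -m jog '[{"grip":1,"slide":[0,0,-0.4],"yaw":0},{"grip":1,"slide":[0,0,-0.4],"yaw":0},{"grip":1,"slide":[0,0,-0.4],"yaw":0},{"grip":1,"slide":[0,0,-0.4],"yaw":0},{"grip":1,"slide":[0,0,0],"yaw":0}]'
python3 -m jog '[{"grip":1,"slide":[0,0,-1],"yaw":0},{"grip":1,"slide":[0,0,-1],"yaw":0},{"grip":1,"slide":[0,0,-1],"yaw":0},{"grip":1,"slide":[0,0,-1],"yaw":0},{"grip":1,"slide":[0,0,-1],"yaw":0},{"grip":1,"slide":[0,0,-0.4],"yaw":0},{"grip":1,"slide":[0,0,0],"yaw":0},{"grip":1,"slide":[0,0,0],"yaw":0}]'
python3 - <<'E'
from ov import *
o=manip.get_obs();print(o['ft_force'])
c=cal('wrist'); im=manip.camera('wrist'); cv2.imwrite('pics/w7.png',im)
s=manip.camera('side')
ov(im,c,.4635,-.0025,np.radians(3.7),np.radians(3.7),'pics/w7o.png',(200,120,400,320),2.5)
a=cv2.imread('pics/w7o.png')[:500]; b=cv2.resize(s[190:270,230:310],(300,300),interpolation=cv2.INTER_CUBIC)
o=np.zeros((500,800,3),np.uint8);o[:500,:500]=a;o[:300,500:]=b;cv2.imwrite('pics/f.png',o)
E
```

```text
clock: 11.75
position: [0.4621, -0.003, 0.1763]
ee_rot: [0.781, 0.624, -0.0, -0.0]
ft_force: [0.9, 0.3, -0.3]
grip_width: 0.519
grasp_force: 71.2
clock: 12.55
position: [0.4623, -0.0029, 0.2302]
ee_rot: [0.781, 0.624, -0.0, -0.0]
ft_force: [0.2, 0.0, -1.1]
grip_width: 0.524
grasp_force: 71.3
[ 0.17928989  0.03737129 -1.10138827]
```

View pics/f.png

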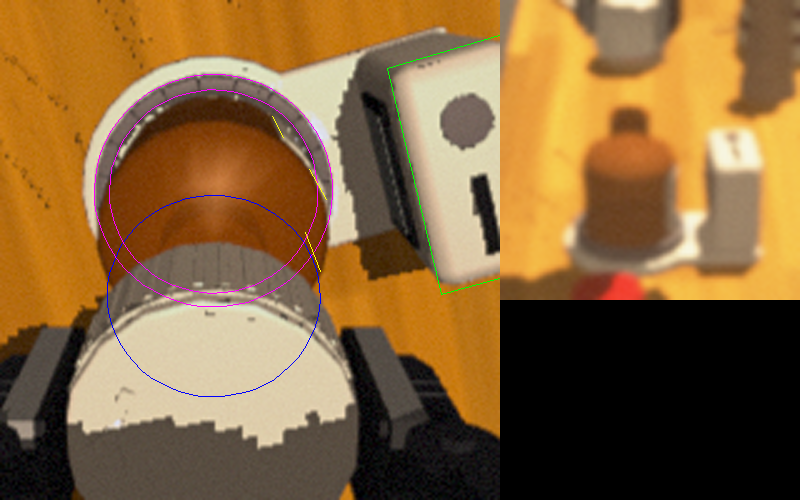

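The side view shows the bottle seated with its neck open and the cap held level above it. The label edge at (278,128) in the wrist crop is unchanged.

```bash
python3 -c "
from workcell import manip
print(manip.hand_in())"
```

```text
the job is handed in; nothing more can be done
None
```

I handed the job in at about 12.6 s: the label was lined up with the window to within what I could measure, and the cap was pushed down, twisted off and held level about 5 cm above the open mouth with the bottle still seated; I saw no sign of anything being knocked, and the verdict was not shown.

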